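# Shut off the air and hold the guard hinge leaf ready for its pin

## Robot

A 6-joint arm with a two-finger parallel gripper is mounted at the origin on the work surface. World frame = base frame: x ahead of the robot, y to its left, z up, the work surface at z = 0. Lengths are in m, angles in rad, forces in N, time in s.
With the tool pointing down it reaches from about 0.3 to 0.875 m from the base axis. Payload 6.4 kg.
Tool frame: the origin (TCP) lies midway between the tips of the shut fingers; the grasp point (between the pads) lies 19 mm behind it (ctrl.hold_point_z is the distance from the TCP to the grasp point, in m); z points along the fingers, y is the line along which they close (so a half turn about z gives the same grasp; the last joint's range is limited). The gripper opens to 85 mm and grips with 20 to 120 N. Pads are 22 mm wide; open, the fingers measure 114 mm over their backs; the gripper's body (76 mm by 85 mm) begins 54 mm behind the grasp point. The pads swing forward as they close: fully open they stand 13 mm farther back than shut.
Start: joints at [-1.425, 0.181, 1.607, -0, 1.354, -0.206], TCP at [0.198, -0.54, 0.231] pointing down, gripper open.
Joint ranges: [-2.99, 2.99], [-0.89, 2.07], [0.3, 2.58], [-1.14, 4.28], [0, 2.63], [-3.12, 3.12]. Speed limits (rad/s): [2.57, 2.57, 3.01, 3.14, 3.14, 3.14].

## Interface

Orientations are given as a unit quaternion [w, x, y, z].
In Python, from bench import ctrl gives the robot as it stands.
- The arm moves only by the tool carry_out, never from a script. Its argument "plan" is text: rows parted by semicolons, each of 6 numbers parted by spaces: the shift along the tool's x, y, z as a fraction of full scale, then the turn, a rotation vector about the tool's x, y, z as a fraction of full scale. A call has exactly 8 rows; each row shifts and turns the commanded pose from where the row before left it, along the tool's axes as they then stand; what a row does not reach is not made up. Full scale, the value 1, is 40 mm for a shift and 0.1 rad for a turn. A row lasts 1/12 s, in which the tool goes at most 41.7 mm and 7.16 degrees, less where a joint would pass 70% of its speed; a pose out of reach is approached as far as the arm can. A call with a number of a shift or a turn outside -1 to 1 is refused whole. A call with a gripper value outside its range is refused whole. "claw" is the gripper's target within -1 to 1 (shut at 1, half-way at 0, fully open at -1), set as the call begins (left out, the last holds). The fingers move at their own pace and stop on an object; the grip force is fixed at half the most. Time passes only in rows, so rows that do not move let the fingers close, or fill a call up. It gives the time, the measured TCP pose, the force, the opening and the grip force at its end, in the units of the state.
- ctrl.get_obs(): the state, without advancing time (a new reading comes with each control period).
- ctrl.camera(name): name is "scene" or "side" or "wrist"; returns a dict with "pixels" (480x640x3 uint8, red, green, blue), "mtx" (3x3 intrinsics, pixels), "R" (3x3) and "t" (3): a world point X has camera coordinates R X + t. Camera axes: x right, y down, z forward; pixel columns grow to the right and rows downward; lengths in m; the calibration is good to about 2 mm. The wrist camera is an equidistant fisheye: a pixel r from the principal point sees the ray r / f radians off the axis. A picture is of the moment at which its call begins. There is no depth.
- ctrl.hand_in(): hands the job in; it is judged then, once.
The state is a dict: "time_s": time; "q": joint angles; "dq": joint speeds; "joint_efforts": joint torques, N m; "eef_pos": TCP position; "eef_rot": TCP orientation; "wrist_force": force on the tool from outside, world axes, zero at the start; "torque": the same for the moment, N m; "opening": opening from 0.0 (shut) to 1.0 (fully open); "grasp_force": force on a finger pad.
Only numpy, scipy, OpenCV 4.12 (cv2) and the standard library are available. Lean on these libraries where they do the work, as an engineer would, in place of code of your own. Each camera call takes 0.05 s, during which the arm holds its last target. There are 200 camera calls.

## Task

First shut off the press's air: turn the black regulator knob fully anticlockwise, seen from above, to its end stop, and leave it there. Then lift the single-knuckle hinge leaf out of the black rack, bring it upright over the fixed leaf on the white jamb block and lower its knuckle gently between the two fixed knuckles until the holes line up for the pin. The program finishes while holding the leaf motionless there in the gripper, its weight carried by the gripper and the leaf not resting on or pressing against the fixed leaf; leave everything else where it is.

Things in the scene. Friction and masses are not known exactly. Their poses are not given: they have to be found in the camera images.
- regulator (a joint): Black regulator knob on the grey block with a yellow collar, vertical axis. 0 rad = fully anticlockwise (seen from above), at the end stop, air off; the value grows as it is turned clockwise, up to 4.7. It starts 0.7 to 1.4 rad from the stop. Light friction (about 0.03 N m), stays where it is left.
- regulator_grip (a point): Point on the knob's axis, at the height to grip. The knob is a bar grip 42 mm long and 14 mm wide, from 23 mm below this point to 7 mm above it, on a 44 mm disc (its top 23 mm below this point). This frame turns with the knob: x along the bar, y across it, z up. The grey block below, 85 x 85 x 40 mm, is fixed to the table.
- leaf_mid (a point): Centre of the plate of the loose hinge leaf (bare aluminium, 0.2 to 0.4 kg) with ONE knuckle, at the middle of its lower edge. Plate 8 mm thick (x), 90 mm wide (y), 70 mm high (z up): 35 mm of plate above and below this point. It stands upright in one of the rack's three slots. Same from both sides; grasp it across its 8 mm thickness, near the top edge.
- leaf_hole (a point): Centre of the hole in the loose leaf's knuckle, 55 mm straight below the plate's centre. The hole runs along y (the plate's width). Knuckle 22 mm in outer diameter, hole 12 mm, 30 mm long; a neck 8 mm thick and 30 mm wide joins it to the plate, whose lower edge is 20 mm above the hole's axis and top edge 90 mm above it.
- jamb_hole (a point): Midpoint between the two fixed knuckles on their hole axis, 100 mm above the table; where the loose knuckle's hole centre must come. y along the hole axis, x towards the jamb block, z up. Fixed knuckles: 22 mm diameter, holes 12 mm, each 25 mm long, from 19 to 44 mm either side of this point, so the gap is 38 mm, open above and down to 22 mm below the axis.
- jamb: White jamb block with the aluminium fixed leaf on its front and a low white press bed behind it, all fixed; origin on the table straight under the hinge axis, y along that axis. The block (50 x 130 mm) stands 6 to 56 mm behind the axis (+x), its top 74 mm above the table, 26 mm below the axis.
- rack: Black magazine rack, 235 (x) x 120 (y) x 85 mm high, fixed; origin at the centre of its underside. Slots at x = -75, 0, +75 mm hold plates upright by their side edges; slots are 11 mm wide, 40 mm deep, floor 45 mm above the table. Plate tops stand 115 mm above the table. A plate is pulled straight up; its knuckle hangs 31 mm below it, so raise it at least 80 mm before moving sideways.
- twin_mid (a point): Centre of the plate of another aluminium leaf of the same plate size with TWO knuckles below: not wanted, leave it in the rack.
- blank_mid (a point): Centre of a blue cover plate of the same plate size, no knuckles: leave it in the rack.
- pin: Steel hinge pin lying on the table, 10 mm thick, 100 mm long, square head: a colleague fits it later, leave it.
- oil: Yellow oil bottle with a red cap, 50 mm in diameter, 130 mm high: leave it.
- bin: Blue open bin 120 x 160 x 70 mm: leave it.
- driver: Red-handled screwdriver, 200 mm long, lying: leave it.
- carton: Closed cardboard carton 100 x 140 x 80 mm: leave it.
Mind the look-alikes: they are no part of the job. What is shaped like the jamb but purple is not meant.

How it is judged:
By the outcome, as a careful person would: the job done as asked, in the order asked, and still so for the second after the job is handed in, while the arm keeps its last pose, push and grip.
It also fails if it takes over 54 s, if anything falls off the work surface, if the arm or the gripper's body presses on something with over 40 N, if the wrist force passes 120 N, or if a joint passes its speed limit or range.

## Working session

There is one attempt and no reset: what is moved stays moved. The work goes in short steps, Python scripts to look and compute and a tool call to move; the robot and the scene stay as the last step left them, time stands still between calls to the robot, and variables do not carry over. Pictures are saved under pics/ and viewed, at most 10 in all, crops included, and the job is handed in when it is done.

Besides the shell and the picture viewer there is one more tool, called after "Request:" by a JSON object that holds its "name" and its "arguments". carry_out: Moves the arm, as the interface text tells. Shift numbers are shares of 40 mm and turn numbers shares of 0.1 rad, none past 1 either way. Its arguments: {"type":"object","properties":{"plan":{"type":"string"},"claw":{"type":"number"}},"required":["plan"]}

```bash
mkdir -p pics; ls
cat > h.py <<'E'
import numpy as np, cv2, pickle
from bench import ctrl
def snap(n,f):
    c=ctrl.camera(n); pickle.dump(c,open(f'pics/{f}.pkl','wb')); cv2.imwrite(f'pics/{f}.png',c['pixels'][:,:,::-1]); return c
def load(f): return pickle.load(open(f'pics/{f}.pkl','rb'))
def ray(c,u,v,fish=False):
    K=np.array(c['mtx']);x=(u-K[0,2])/K[0,0];y=(v-K[1,2])/K[1,1]
    if fish:
        r=np.hypot(x,y);s=np.sin(r)/r if r>1e-9 else 1;d=np.array([x*s,y*s,np.cos(r)])
    else: d=np.array([x,y,1.])
    R=np.array(c['R']);return -R.T@np.array(c['t']),R.T@d
def onz(c,u,v,z,fish=False):
    o,d=ray(c,u,v,fish);return o+d*(z-o[2])/d[2]
def proj(c,X,fish=False):
    p=np.array(c['R'])@np.array(X)+np.array(c['t']);K=np.array(c['mtx'])
    if fish:
        t=np.arctan2(np.hypot(p[0],p[1]),p[2]);n=np.hypot(p[0],p[1]);q=p[:2]/n*t
    else: q=p[:2]/p[2]
    return np.array([K[0,0]*q[0]+K[0,2],K[1,1]*q[1]+K[1,2]])
E
python3 - <<'E'
from h import *
a=[snap(n,n+'0') for n in('scene','side','wrist')]
for c in a: print(np.round(-np.array(c['R']).T@c['t'],3),c['mtx'][0],np.round(np.array(c['R'])[2],2))
o=ctrl.get_obs();print(o['time_s'],o['eef_pos'],o['eef_rot'],ctrl.hold_point_z)
E
```

```text
pics
[ 1.224 -0.938  1.174] [608.08408451   0.         325.30227986] [-0.43  0.59 -0.69]
[-0.555  1.139  0.964] [594.56596219   0.         325.89928958] [ 0.61 -0.63 -0.48]
[ 0.265 -0.514  0.374] [371.64829954   0.         326.69880666] [-0.26 -0.1  -0.96]
0.15 [ 0.19809358 -0.53935394  0.23059843] [-6.75929908e-04  9.84569731e-01  1.74991392e-01  2.20425075e-05] 0.0187
```

View pics/scene0.png

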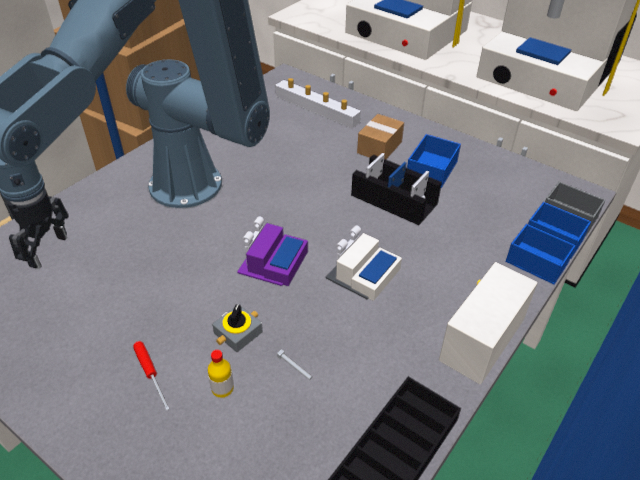

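View pics/side0.png

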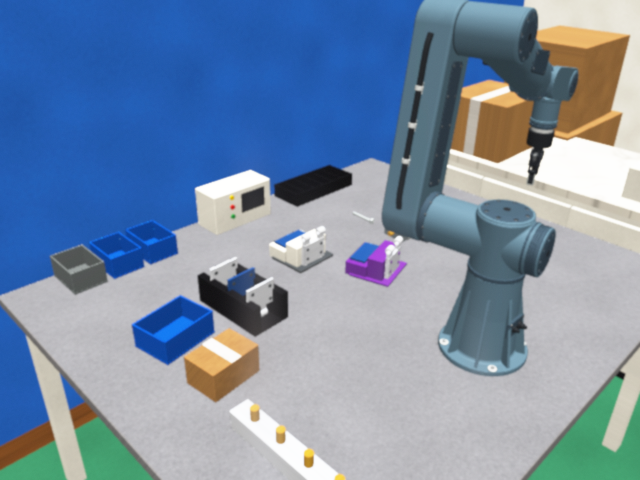

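The scene view shows the knob at about (237,318), the white jamb at (362,262), the purple decoy at (275,252) and the rack at (395,187). The side view shows the rack at (243,290) and the jamb at (302,248). I'll enlarge these.

Run:
```python
from h import *
a=load('scene0')['pixels'];b=load('side0')['pixels']
def cr(i,x,y,w=100,h=75): return cv2.resize(i[y:y+h,x:x+w],(400,300),interpolation=cv2.INTER_CUBIC)
m=np.vstack([np.hstack([cr(a,190,285),cr(a,318,223)]),np.hstack([cr(a,345,148),cr(b,193,255)])])
cv2.imwrite('pics/m1.png',m[:,:,::-1])
c=load('scene0')
for n,u,v,z in [('knob',237,322,.045),('jamb',347,240,.1),('rack',396,180,.085),('bottle',221,385,0)]:print(n,np.round(onz(c,u,v,z),3))
```

```text
knob [ 0.526 -0.326  0.045]
jamb [0.599 0.014 0.1  ]
rack [0.555 0.323 0.085]
bottle [ 0.593 -0.456  0.   ]
```

View pics/m1.png

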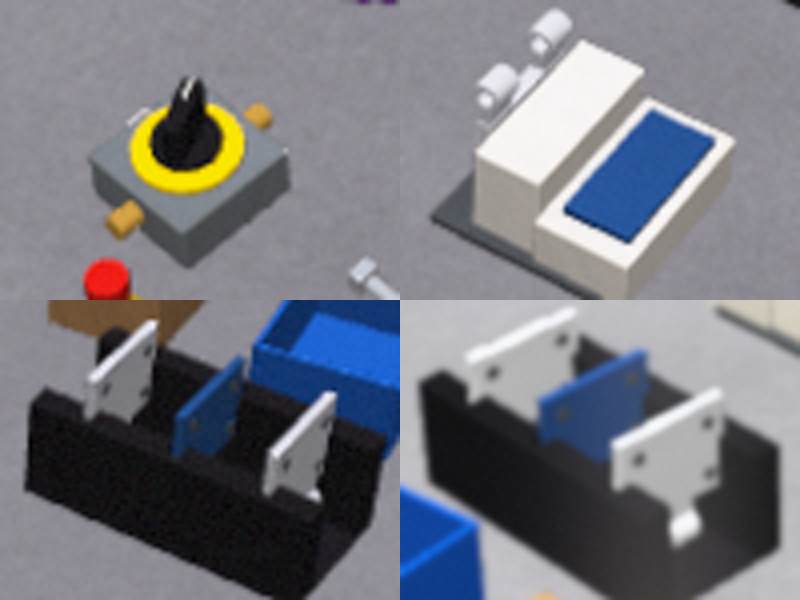

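The crops show the bar knob with its pointer at crop 1 (190,90) on the yellow collar. Crop 2 shows two fixed knuckles at (548,32) and (497,88). In the rack, the order along x from the left in the scene is aluminium, blue, aluminium, so I still need to tell the single knuckle from the twin.

```bash
cat >> h.py <<'E'
from scipy.spatial.transform import Rotation as Ro
def tri(c1,p1,c2,p2):
    A=[];b=[]
    for c,p in((c1,p1),(c2,p2)):
        o,d=ray(c,*p);d/=np.linalg.norm(d);P=np.eye(3)-np.outer(d,d);A.append(P);b.append(P@o)
    return np.linalg.lstsq(np.vstack(A),np.hstack(b),rcond=None)[0]
def togo(pos,yaw=None,z=None):
    # tool-down target; yaw = world angle of tool x. prints total shift (units of 40mm, current tool axes) and turn (units .1rad, about tool z)
    o=ctrl.get_obs();w,*v=o['eef_rot'];R=Ro.from_quat([*v,w]);M=R.as_matrix()
    d=M.T@(np.array(pos)-o['eef_pos'])/.04
    cur=np.arctan2(M[1,0],M[0,0]);s=None
    tgt=np.array([[np.cos(yaw),np.sin(yaw),0],[np.sin(yaw),-np.cos(yaw),0],[0,0,-1]]) if yaw is not None else np.array([[np.cos(cur),np.sin(cur),0],[np.sin(cur),-np.cos(cur),0],[0,0,-1]])
    r=Ro.from_matrix(M.T@tgt.T.T).as_rotvec()/.1
    print('t',round(o['time_s'],2),'pos',np.round(o['eef_pos'],4),'yaw',round(cur,4),'shift',np.round(d,3),'turn',np.round(r,3),'q6',round(o['q'][5],2),'open',round(o['opening'],3),'F',np.round(o['wrist_force'],1))
E
python3 - <<'E'
from h import *
c=load('scene0');s=load('side0')
f=lambda x,y:(345+x/4,148+(y-300)/4)
print('rack corners',*[np.round(onz(c,*f(*p),.085)[:2],3) for p in((42,392),(322,512),(385,437),(110,328))])
for n,p,q in(('L',(87,380),(155,323)),('B',(178,408),(243,362)),('R',(268,460),(335,397))):
    P,Q=onz(c,*f(*p),.115),onz(c,*f(*q),.115);print(n,np.round((P+Q)[:2]/2,3),np.linalg.norm(P-Q))
g=lambda x,y:(193+(x-400)/4,255+(y-300)/4)
for n,p,q in(('sL',(470,357),(575,312)),('sB',(540,402),(645,352)),('sR',(613,440),(722,392))):
    P,Q=onz(s,*g(*p),.115),onz(s,*g(*q),.115);print(n,np.round((P+Q)[:2]/2,3),np.linalg.norm(P-Q))
j=lambda x,y:(318+(x-400)/4,223+y/4)
P,Q=onz(c,*j(548,32),.1),onz(c,*j(497,88),.1);print('jamb',P,Q,(P+Q)/2)
print('jambtop',*[np.round(onz(c,*j(*p),.074)[:2],3) for p in((583,42),(643,73),(541,184),(475,150))])
togo([.53,-.33,.26])
E
```

```text
rack corners [0.437 0.285] [0.671 0.293] [0.664 0.395] [0.431 0.384]
L [0.476 0.329] 0.09034788225453735
B [0.55  0.335] 0.07684438435049963
R [0.628 0.331] 0.09278530590764549
sL [0.618 0.342] 0.08755320214763582
sB [0.542 0.34 ] 0.08897151166734983
sR [0.471 0.334] 0.08742068242684169
jamb [0.59548107 0.05446768 0.1       ] [ 0.600105  -0.0088863  0.1      ] [0.59779304 0.02279069 0.1       ]
jambtop [0.604 0.085] [0.652 0.084] [ 0.658 -0.04 ] [ 0.607 -0.041]
t 0.15 pos [ 0.1981 -0.5394  0.2306] yaw 0.3518 shift [ 9.593 -2.055 -0.73 ] turn [-0.013 -0.003  0.   ] q6 -0.21 open 1.001 F [-0.  -0.9 -0.3]
```

Request:
{"name": "carry_out", "arguments": {"plan": "1 -0.2 -0.1 0 0 0;1 -0.2 -0.1 0 0 0;1 -0.2 -0.1 0 0 0;1 -0.2 -0.1 0 0 0;1 -0.2 -0.1 0 0 0;1 -0.2 -0.1 0 0 0;1 -0.2 -0.1 0 0 0;1 -0.2 0 0 0 0", "claw": -1}}

```text
time_s: 0.82
eef_pos: [0.4782, -0.3683, 0.2601]
eef_rot: [0.001, 0.985, 0.175, 0.0]
wrist_force: [0.6, -0.8, 0.3]
opening: 1.0
grasp_force: 0.0
```

Run:
```python
from h import *
c=snap('wrist','w1');togo([.53,-.33,.26])
s0=load('scene0');s1=load('side0')
f=lambda x,y:(345+x/4,148+(y-300)/4);g=lambda x,y:(193+(x-400)/4,255+(y-300)/4)
for n,m in(('low',[.4735,.332]),('high',[.623,.337])):
  for e in(-44,-19,-15,15,19,44):
    for k,C in(('scene',s0),('side',s1)):
      p=proj(C,[m[0],m[1]+e/1000,.025]); 
      print(n,e,k,np.round((p-[345,148])*4+[0,300] if k=='scene' else (p-[193,255])*4+[400,300]),end=' | ')
    print()
print(np.round(proj(c,[.526,-.326,.05],True)))
```

```text
t 0.87 pos [ 0.4837 -0.3635  0.2597] yaw 0.3565 shift [ 1.377e+00 -3.800e-01  1.000e-03] turn [-0.003 -0.05   0.   ] q6 0.37 open 0.998 F [-0.   4.6 -0.4]
low -44 scene [ 80. 472.] | low -44 side [724. 500.] | 
low -19 scene [ 99. 456.] | low -19 side [696. 515.] | 
low -15 scene [101. 454.] | low -15 side [691. 517.] | 
low 15 scene [123. 434.] | low 15 side [656. 535.] | 
low 19 scene [126. 432.] | low 19 side [652. 538.] | 
low 44 scene [144. 416.] | low 44 side [622. 553.] | 
high -44 scene [254. 549.] | high -44 side [582. 415.] | 
high -19 scene [271. 531.] | high -19 side [554. 428.] | 
high -15 scene [274. 529.] | high -15 side [550. 430.] | 
high 15 scene [295. 508.] | high 15 side [515. 447.] | 
high 19 scene [298. 505.] | high 19 side [511. 449.] | 
high 44 scene [315. 489.] | high 44 side [481. 463.] | 
[303. 147.]
```

View pics/w1.png

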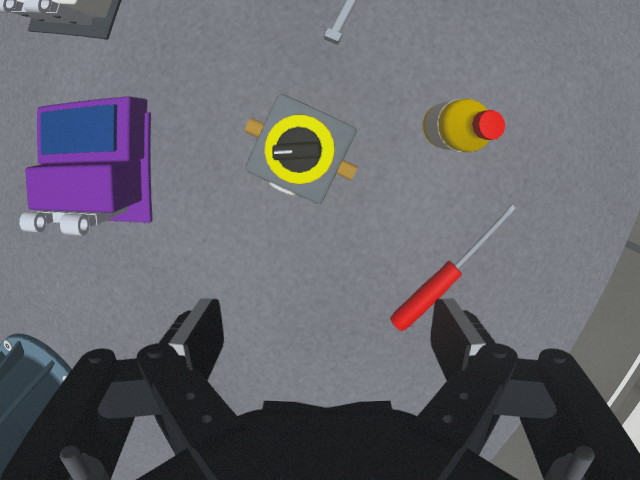

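The wrist view shows the knob's bar from (272,153) to (321,150), pointer to the left, with the collar centred at (300,149). The knuckle projections match the low-x plate as the single-knuckle leaf and the high-x plate as the twin.

Run:
```python
from h import *
w=load('w1');c=load('scene0')
m=cv2.inRange(w['pixels'],(180,160,0),(255,255,90))
n,l,st,ce=cv2.connectedComponentsWithStats(m)
i=[k for k in range(1,n) if st[k][4]>300 and st[k][0]<400];print(st[i])
k=i[0];cn=max(cv2.findContours((l==k).astype('uint8'),0,2)[0],key=cv2.contourArea);e=cv2.fitEllipse(cn);print(e)
ms=cv2.inRange(c['pixels'][300:345,210:262],(180,160,0),(255,255,90))
cs=max(cv2.findContours(ms,0,2)[0],key=cv2.contourArea);es=cv2.fitEllipse(cs);print(es)
ps=np.add(es[0],(210,300))
def trf(p,q):
    A=[];b=[]
    for o,d in(ray(w,*p,True),ray(c,*q)):
        d=d/np.linalg.norm(d);P=np.eye(3)-np.outer(d,d);A.append(P);b.append(P@o)
    x,r,_,_=np.linalg.lstsq(np.vstack(A),np.hstack(b),rcond=None);return np.round(x,4),r
print('collar',trf(e[0],ps));print('tip',trf((274,153),(238.25,304.75)))
for z in(.07,.08,.09):
    a,b=onz(w,272,153,z,True),onz(w,321,151,z,True);print(z,a,b,np.linalg.norm(a-b),np.arctan2(*(b-a)[[1,0]]))
g=cv2.resize(w['pixels'][100:200,240:360],(480,400),interpolation=cv2.INTER_CUBIC)
h=cv2.resize(c['pixels'][295:345,207:267],(320,267),interpolation=cv2.INTER_CUBIC)
o=np.zeros((400,800,3),'uint8');o[:,:480]=g;o[:267,480:]=h;cv2.imwrite('pics/m2.png',np.clip(o.astype(float)*1.6,0,255).astype('uint8')[:,:,::-1])
```

```text
[[ 265  115   69   69 1999]]
((299.0828552246094, 148.83291625976562), (68.03355407714844, 68.72895812988281), 85.59679412841797)
((26.294063568115234, 21.029569625854492), (20.6136417388916, 25.831985473632812), 71.20935821533203)
collar (array([ 0.5222, -0.3237,  0.0434]), array([2.53728633e-06]))
tip (array([ 0.5144, -0.3055,  0.0798]), array([1.21413573e-07]))
0.07 [ 0.51306827 -0.3024829   0.07      ] [ 0.52938814 -0.3432838   0.07      ] 0.043943728453432786 -1.1903001336295773
0.08 [ 0.51404102 -0.30367775  0.08      ] [ 0.52987109 -0.3432541   0.08      ] 0.04262486090698877 -1.1903001336295782
0.09 [ 0.51501377 -0.30487259  0.09      ] [ 0.53035404 -0.3432244   0.09      ] 0.0413059933605448 -1.1903001336295764
```

View pics/m2.png

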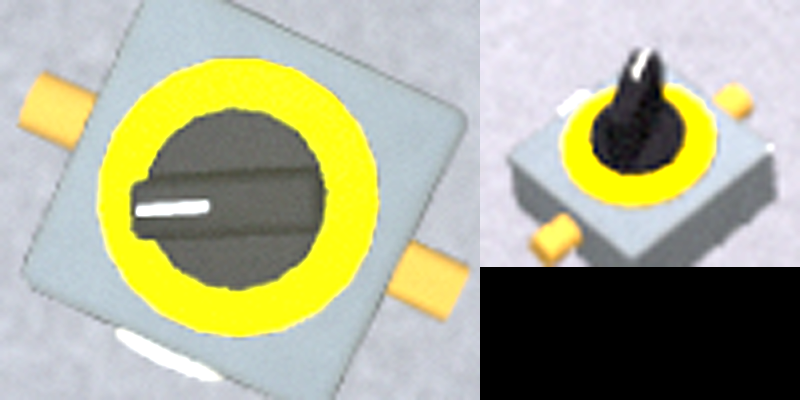

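Enlarged: the bar's long edges slope about 0.065 in the image, which puts the bar direction at yaw ≈ -1.165. The knob top is at z ≈ 0.08, so the grip point is ≈ 0.073 and the axis is at (0.522,-0.324).

Request:
{"name": "carry_out", "arguments": {"plan": "0.6 -0.1 0.2 0 0 1;0.5 -0.1 0.3 0 0 1;0 0 0.4 0 0 1;0 0 0.4 0 0 1;0 0 0.4 0 0 1;0 0 0.4 0 0 1;0 0 0.2 0 0 1;0 0 0 0 0 1"}}

```text
time_s: 1.53
eef_pos: [0.5146, -0.3472, 0.1639]
eef_rot: [-0.001, 0.974, -0.225, -0.002]
wrist_force: [-0.0, -0.3, -0.9]
opening: 0.999
grasp_force: 0.0
```

Request:
{"name": "carry_out", "arguments": {"plan": "0 0 0 0 0 1;0 0 0 0 0 1;0 0 0 0 0 1;0 0 0 0 0 1;0 0 0 0 0 1;0 0 0 0 0 1;0 0 0 0 0 1;0 0 0 0 0 0.2", "claw": -0.2}}

```text
time_s: 2.2
eef_pos: [0.5158, -0.3484, 0.1669]
eef_rot: [-0.0, 0.833, -0.553, -0.0]
wrist_force: [0.8, 0.5, 0.2]
opening: 0.601
grasp_force: 0.0
```

Run:
```python
from h import *
c=snap('wrist','w2');togo([.522,-.324,.058],-1.165)
p=proj(c,[.522,-.324,.08],True);print(p)
```

```text
t 2.25 pos [ 0.5158 -0.3484  0.1669] yaw -1.1692 shift [-0.5   -0.382  2.722] turn [ 0.003  0.007 -0.042] q6 1.96 open 0.6 F [ 0.6  0.1 -0. ]
[304.83695116 272.926977  ]
```

Run:
```python
from h import *
w=load('w2')
m=cv2.inRange(w['pixels'],(150,130,0),(255,255,90))
cn=sorted(cv2.findContours(m,0,2)[0],key=cv2.contourArea)[-3:]
for c in cn[::-1]:
    x=cv2.boundingRect(c);P=np.array([onz(w,*p[0],.0434,True)[:2] for p in c.astype(float)]).astype('float32')
    if len(c)>5: print(x,cv2.fitEllipse(P))
b=cv2.inRange(w['pixels'],(200,200,200),(255,255,255));n,l,st,ce=cv2.connectedComponentsWithStats(b)
for k in range(1,n):
    if 8<st[k][4]<600 and abs(ce[k][0]-305)<70 and abs(ce[k][1]-273)<90:
        ys,xs=np.where(l==k);P=np.array([onz(w,x,y,.08,True)[:2] for x,y in zip(xs,ys)],'float32');print(st[k],P.mean(0),cv2.minAreaRect(P),cv2.fitLine(P,2,0,.01,.01).ravel())
```

```text
(262, 214, 89, 83) ((0.5227144956588745, -0.3219182789325714), (0.06214100867509842, 0.06248709559440613), 142.52833557128906)
(231, 0, 77, 70) ((0.6095234155654907, -0.46484383940696716), (0.050592754036188126, 0.053045447915792465), 126.51642608642578)
(326, 181, 24, 26) ((0.5195719599723816, -0.3760044574737549), (0.013047381304204464, 0.01869777962565422), 173.92593383789062)
[350 264  15  24  75] [ 0.48900402 -0.33526286] ((0.48887327313423157, -0.33564290404319763), (0.018779337406158447, 0.0021728365682065487), 85.2906494140625) [ 0.07654607  0.997066    0.48900402 -0.33526292]
[302 283   3  20  47] [ 0.51803344 -0.31106955] ((0.5178319811820984, -0.31012946367263794), (0.0013582354877144098, 0.014251912012696266), 21.576711654663086) [ 0.39536253 -0.91852516  0.51803344 -0.31106955]
```

Request:
{"name": "carry_out", "arguments": {"plan": "-0.54 -0.41 0 0 0 0;0 0 0.6 0 0 0;0 0 0.6 0 0 0;0 0 0.6 0 0 0;0 0 0.5 0 0 0;0 0 0.3 0 0 0;0 0 0.12 0 0 0;0 0 0 0 0 0"}}

```text
time_s: 2.92
eef_pos: [0.5221, -0.3218, 0.0574]
eef_rot: [-0.0, 0.834, -0.551, -0.001]
wrist_force: [0.8, 0.2, 0.3]
opening: 0.601
grasp_force: 0.0
```

Request:
{"name": "carry_out", "arguments": {"plan": "0 0 0 0 0 0;0 0 0 0 0 0;0 0 0 0 0 0;0 0 0 0 0 0;0 0 0 0 0 0;0 0 0 0 0 0;0 0 0 0 0 0;0 0 0 0 0 0", "claw": 1}}

```text
time_s: 3.58
eef_pos: [0.5226, -0.3235, 0.0604]
eef_rot: [0.001, 0.834, -0.551, 0.001]
wrist_force: [-5.4, -2.1, 5.7]
opening: 0.146
grasp_force: 59.6
```

Run:
```python
from h import *
togo([.5225,-.322,.058],-1.164);o=ctrl.get_obs();print(o['torque'],o['grasp_force'])
```

```text
t 3.58 pos [ 0.5226 -0.3235  0.0604] yaw -1.168 shift [-0.036 -0.013  0.059] turn [ 0.006 -0.022 -0.04 ] q6 1.99 open 0.146 F [-5.4 -2.1  5.7]
[-0.15179202  0.71288081 -0.03815139] 59.64503288269043
```

Request:
{"name": "carry_out", "arguments": {"plan": "0 0 0 0 0 -0.5;0 0 0 0 0 -1;0 0 0 0 0 -1;0 0 0 0 0 -1;0 0 0 0 0 -1;0 0 0 0 0 -1;0 0 0 0 0 -1;0 0 0 0 0 -0.5"}}

```text
time_s: 4.25
eef_pos: [0.5223, -0.3236, 0.0603]
eef_rot: [0.001, 0.973, -0.229, 0.0]
wrist_force: [-5.3, -2.4, 4.6]
opening: 0.153
grasp_force: 59.7
```

Run:
```python
from h import *
togo([.5225,-.322,.058],-1.164+.7);o=ctrl.get_obs();print(o['torque'],o['grasp_force'])
```

```text
t 4.25 pos [ 0.5223 -0.3236  0.0603] yaw -0.463 shift [-0.015 -0.038  0.058] turn [ 0.021 -0.008  0.01 ] q6 1.29 open 0.153 F [-5.3 -2.4  4.6]
[-0.13113838  0.92825791 -0.04092652] 59.70700442790985
```

Still free. I'll turn in smaller steps and watch the torque.

Request:
{"name": "carry_out", "arguments": {"plan": "0 0 0 0 0 -0.4;0 0 0 0 0 -0.4;0 0 0 0 0 -0.4;0 0 0 0 0 -0.4;0 0 0 0 0 -0.3;0 0 0 0 0 -0.3;0 0 0 0 0 -0.3;0 0 0 0 0 0"}}

```text
time_s: 4.92
eef_pos: [0.5223, -0.3237, 0.0603]
eef_rot: [0.001, 0.994, -0.108, -0.0]
wrist_force: [-5.6, -2.0, 5.7]
opening: 0.145
grasp_force: 59.7
```

Run:
```python
from h import *
togo([.5225,-.322,.058],-1.164+.95);o=ctrl.get_obs();print(o['torque'],o['grasp_force'])
```

```text
t 4.92 pos [ 0.5223 -0.3237  0.0603] yaw -0.2165 shift [-0.004 -0.043  0.058] turn [ 0.023 -0.002 -0.025] q6 1.04 open 0.145 F [-5.6 -2.   5.7]
[-0.17794271  0.90865902  0.01626896] 59.7187614440918
```

Request:
{"name": "carry_out", "arguments": {"plan": "0 0 0 0 0 -0.3;0 0 0 0 0 -0.3;0 0 0 0 0 -0.3;0 0 0 0 0 -0.3;0 0 0 0 0 -0.3;0 0 0 0 0 -0.3;0 0 0 0 0 0;0 0 0 0 0 0"}}

```text
time_s: 5.58
eef_pos: [0.5222, -0.3238, 0.0604]
eef_rot: [0.001, 1.0, -0.021, 0.0]
wrist_force: [-5.7, -1.8, 5.7]
opening: 0.151
grasp_force: 71.7
```

Run:
```python
from h import *
togo([.5225,-.322,.058],-1.164+.95+.18);o=ctrl.get_obs();print(o['torque'],o['grasp_force'])
```

```text
t 5.58 pos [ 0.5222 -0.3238  0.0604] yaw -0.0419 shift [ 0.004 -0.045  0.06 ] turn [ 0.015 -0.003 -0.079] q6 0.87 open 0.151 F [-5.7 -1.8  5.7]
[-0.13877236  1.06884915 -1.62285016] 71.69855067506433
```

The moment jumped to -1.6 N m, so the knob is at its stop after about 1.12 rad. I'll release it and rise.

Request:
{"name": "carry_out", "arguments": {"plan": "0 0 0 0 0 0;0 0 0 0 0 0;0 0 0 0 0 0;0 0 -0.3 0 0 0;0 0 -0.7 0 0 0;0 0 -1 0 0 0;0 0 -1 0 0 0;0 0 -0.8 0 0 0", "claw": -0.2}}

```text
time_s: 6.25
eef_pos: [0.5233, -0.3224, 0.2146]
eef_rot: [0.001, 1.0, -0.019, 0.001]
wrist_force: [1.1, -1.1, 0.5]
opening: 0.601
grasp_force: 0.0
```

Run:
```python
from h import *
w=snap('wrist','w3')
b=cv2.inRange(w['pixels'],(170,170,170),(255,255,255));n,l,st,ce=cv2.connectedComponentsWithStats(b)
q=proj(w,[.5225,-.322,.08],True);print(q)
for k in range(1,n):
    if 8<st[k][4]<300 and np.hypot(*(ce[k]-q))<60:
        ys,xs=np.where(l==k);P=np.array([onz(w,x,y,.08,True)[:2] for x,y in zip(xs,ys)],'float32');f=cv2.fitLine(P,2,0,.01,.01).ravel();print(st[k],P.mean(0),np.arctan2(f[1],f[0]))
togo([.4735,.334,.28],0.06)
```

```text
[327.46599012 228.95328974]
[326 235   4  19  51] [ 0.5106769  -0.32180136] -0.104292355
[312 261  28   5  93] [ 0.49470583 -0.31933   ] 1.4733074
t 6.3 pos [ 0.526  -0.3246  0.222 ] yaw -0.0371 shift [ -1.908 -16.393  -1.612] turn [ 0.093 -0.1   -0.972] q6 0.86 open 0.598 F [ 3.  -1.5  5.7]
```

Knob pointer at yaw -0.10, parallel to the regulator block, which is plausible for the stop. Now to the rack, turning on the way.

Request:
{"name": "carry_out", "arguments": {"plan": "0 -1 -0.4 0 0 -1;0.1 -1 -0.4 0 0 -1;0.2 -0.98 -0.4 0 0 -1;0.3 -0.96 -0.3 0 0 -1;0.39 -0.92 0 0 0 -1;0.48 -0.88 0 0 0 -1;0.56 -0.83 0 0 0 -1;0.64 -0.76 0 0 0 -1"}}

```text
time_s: 6.97
eef_pos: [0.5343, -0.0044, 0.2697]
eef_rot: [0.0, 0.927, 0.374, 0.001]
wrist_force: [0.6, -0.4, -0.8]
opening: 0.6
grasp_force: 0.0
```

Request:
{"name": "carry_out", "arguments": {"plan": "0.72 -0.7 0 0 0 -1;0.78 -0.62 0 0 0 -1;0.84 -0.54 0 0 0 -1;0.89 -0.45 0 0 0 -1;0.93 -0.36 0 0 0 -1;0.96 -0.27 0 0 0 -1;0 0 0 0 0 -1;0 0 0 0 0 -1"}}

```text
time_s: 7.63
eef_pos: [0.5429, 0.2359, 0.2691]
eef_rot: [-0.0, 0.707, 0.707, 0.0]
wrist_force: [-0.3, -1.2, -0.6]
opening: 0.599
grasp_force: 0.0
```

Run:
```python
from h import *
c=snap('wrist','w4');togo([.4735,.334,.28],1.61)
```

```text
t 7.68 pos [0.5431 0.2347 0.2691] yaw 1.5761 shift [ 2.491 -1.727 -0.273] turn [ 0.001 -0.    -0.339] q6 0.2 open 0.604 F [-0.1 -0.1 -0.4]
```

View pics/w4.png

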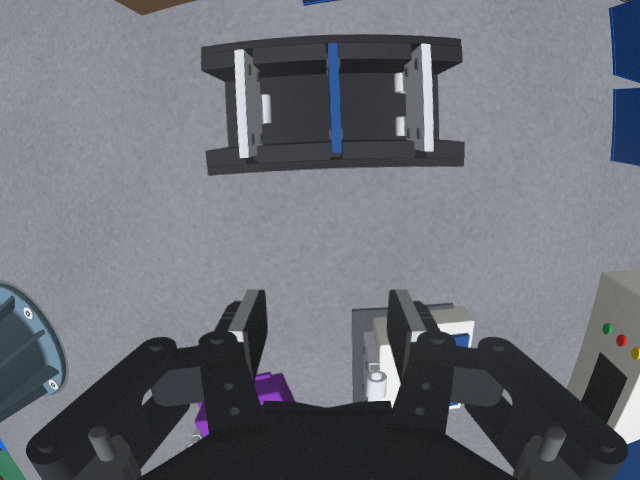

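The wrist view confirms it: the left plate (x≈241, rows 50–157) has one central knuckle and the right plate (x≈427) has two. The jamb is at lower right, and its fixed knuckle is at (377,383).

```bash
cat >> h.py <<'E'
def topedge(w,u0,u1,v0,v1,z=.115,th=205):
    im=w['pixels'][v0:v1,u0:u1].min(2);m=cv2.morphologyEx((im>th).astype('uint8'),cv2.MORPH_OPEN,np.ones((2,2)))
    n,l,st,ce=cv2.connectedComponentsWithStats(m);k=1+np.argmax(st[1:,4]);print(st[k])
    ys,xs=np.where(l==k);P=np.array([onz(w,x+u0,y+v0,z,True)[:2] for x,y in zip(xs,ys)],'float32');r=cv2.minAreaRect(P);f=cv2.fitLine(P,2,0,.01,.01).ravel()
    print('centre',r[0],'size',r[1],'ang',np.arctan2(f[1],f[0]));return np.array(r[0])
E
python3 - <<'E'
from h import *
w=load('w4');print(w['pixels'][100,225:275].min(1))
topedge(w,225,262,35,175);topedge(w,405,445,35,175)
togo([.4735,.334,.28],1.61)
E
```

```text
[115  71  64  64  64  65  61  65  61  65  57 165 216 217 217 215 213 213
 213 215 188  93 102 102 103 104 103 103 103 103 103 102 101 103 102 102
 103 194 219 216 206 202 196 179 151 107  64  60  59  59]
[ 11  16  13 108 875]
centre (0.4752213954925537, 0.3341537415981293) size (0.006962216459214687, 0.08863330632448196) ang -1.5314509
[ 18  10  11 107 852]
centre (0.6250495910644531, 0.34071096777915955) size (0.007266332395374775, 0.08839742094278336) ang -1.5302044
t 7.68 pos [0.5431 0.2347 0.2691] yaw 1.5761 shift [ 2.491 -1.727 -0.273] turn [ 0.001 -0.    -0.339] q6 0.2 open 0.604 F [-0.1 -0.1 -0.4]
```

Request:
{"name": "carry_out", "arguments": {"plan": "0.62 -0.42 0 0 0 0;0.62 -0.42 0 0 0 0;0.62 -0.42 0 0 0 0;0.63 -0.425 0 0 0 0;0 0 0.6 0 0 -0.34;0 0 0.6 0 0 0;0 0 0.53 0 0 0;0 0 0 0 0 0", "claw": 0}}

```text
time_s: 8.35
eef_pos: [0.4743, 0.3319, 0.1952]
eef_rot: [-0.001, 0.699, 0.715, -0.004]
wrist_force: [-0.7, -1.1, -1.2]
opening: 0.495
grasp_force: 0.0
```

Run:
```python
from h import *
w=snap('wrist','w5');togo([.4752,.3342,.084],1.610)
for y in(-.045,.045):
    p=proj(w,[.4752-.0405*y,.3342+y,.115],True);print(p)
    x=int(p[0])
p=proj(w,[.4752,.3342,.115],True).astype(int);print(w['pixels'][p[1],p[0]-25:p[0]+25].min(1))
topedge(w,p[0]-22,p[0]+22,max(0,p[1]-90),min(480,p[1]+90))
```

```text
t 8.4 pos [0.4756 0.3323 0.1976] yaw 1.5941 shift [0.053 0.005 2.841] turn [-0.046  0.018 -0.159] q6 0.38 open 0.501 F [-0.9  0.9  0.7]
[329.50708476 310.48061247]
[327.32868024 175.24295317]
[ 70  71  67  67  70  70  69  69  69  70  69  71  70  69  69  69  68  70
 195 239 238 237 238 238 236 236 234 235 235 237 235  87  64  69  69  68
  67  70  66  68  67  68  65  67  67  64  67  67  65  65]
[  12   19   23  135 1914]
centre (0.4753369688987732, 0.3348364233970642) size (0.013505836948752403, 0.08912073075771332) ang -1.5355788
```

Request:
{"name": "carry_out", "arguments": {"plan": "0.03 0 0.5 0 0 -0.08;0 0 0.5 0 0 0;0 0 0.5 0 0 0;0 0 0.5 0 0 0;0 0 0.4 0 0 0;0 0 0.3 0 0 0;0 0 0.14 0 0 0;0 0 0 0 0 0"}}

```text
time_s: 9.07
eef_pos: [0.4773, 0.334, 0.0858]
eef_rot: [-0.0, 0.696, 0.718, -0.0]
wrist_force: [-0.0, -0.4, -0.2]
opening: 0.497
grasp_force: 0.0
```

Run:
```python
from h import *
togo([.4752,.3342,.084],1.610)
```

```text
t 9.07 pos [0.4773 0.334  0.0858] yaw 1.603 shift [ 0.006 -0.051  0.046] turn [-0.007  0.003 -0.07 ] q6 0.37 open 0.497 F [-0.  -0.4 -0.2]
```

Request:
{"name": "carry_out", "arguments": {"plan": "0 -0.03 0.03 0 0 -0.07;0 0 0 0 0 0;0 0 0 0 0 0;0 0 0 0 0 0;0 0 0 0 0 0;0 0 0 0 0 0;0 0 0 0 0 0;0 0 0 0 0 0", "claw": 1}}

```text
time_s: 9.73
eef_pos: [0.4759, 0.3345, 0.086]
eef_rot: [-0.0, 0.693, 0.721, 0.0]
wrist_force: [-5.1, -1.4, 5.7]
opening: 0.088
grasp_force: 59.9
```

Run:
```python
from h import *
togo([.4752,.3342,.084],1.610);o=ctrl.get_obs();print(o['torque'],o['grasp_force'])
```

```text
t 9.73 pos [0.4759 0.3345 0.086 ] yaw 1.611 shift [-0.008 -0.018  0.051] turn [ 0.003 -0.004  0.01 ] q6 0.37 open 0.088 F [-5.1 -1.4  5.7]
[-0.12663008  0.49133779 -0.05108746] 59.85263407230377
```

Request:
{"name": "carry_out", "arguments": {"plan": "0 0 -0.15 0 0 0;0 0 -0.35 0 0 0;0 0 -0.5 0 0 0;0 0 -0.6 0 0 0;0 0 -0.7 0 0 0;0 0 -0.6 0 0 0;0 0 -0.4 0 0 0;0 0 -0.2 0 0 0"}}

```text
time_s: 10.4
eef_pos: [0.4771, 0.3347, 0.228]
eef_rot: [0.001, 0.693, 0.721, 0.002]
wrist_force: [0.3, -0.4, -3.3]
opening: 0.085
grasp_force: 58.9
```

Run:
```python
from h import *
a=snap('scene','s6');b=snap('side','d6');togo([.5978,.0228,.22],1.610)
a,b=a['pixels'],b['pixels']
def cr(i,x,y,w=100,h=75): return cv2.resize(i[y:y+h,x:x+w],(400,300),interpolation=cv2.INTER_CUBIC)
m=np.vstack([np.hstack([cr(a,318,110),cr(a,318,223)]),np.hstack([cr(b,225,205),cr(b,255,215)])])
cv2.imwrite('pics/m3.png',m[:,:,::-1])
```

```text
t 10.5 pos [0.4768 0.3345 0.2264] yaw 1.6108 shift [-7.908  2.711  0.16 ] turn [ 0.03  -0.011  0.008] q6 0.37 open 0.084 F [ 0.5 -1.3 -4. ]
```

View pics/m3.png

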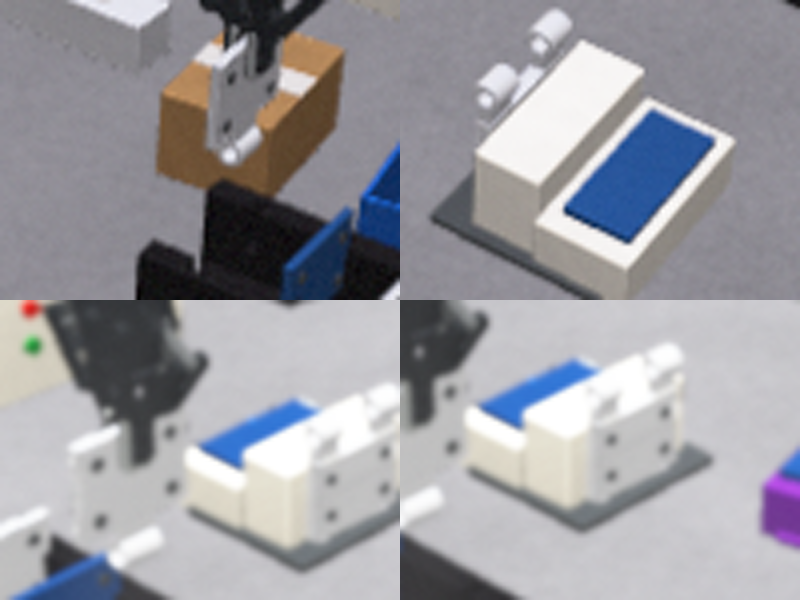

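The leaf is lifted and held, with one central knuckle visible below the plate (crop 1 at (240,147)). Now I'll go past the jamb so the wrist camera can see it from above.

Request:
{"name": "carry_out", "arguments": {"plan": "-0.4 0.1 -0.1 0 0 0;-0.8 0.2 -0.1 0 0 0;-1 0.24 -0.1 0 0 0;-1 0.24 0 0 0 0;-1 0.24 0 0 0 0;-1 0.24 0 0 0 0;-1 0.24 0 0 0 0;-1 0.24 0 0 0 0"}}

```text
time_s: 11.17
eef_pos: [0.5561, 0.0474, 0.2347]
eef_rot: [-0.001, 0.693, 0.721, -0.001]
wrist_force: [0.6, 0.8, -3.5]
opening: 0.082
grasp_force: 58.8
```

Request:
{"name": "carry_out", "arguments": {"plan": "-1 0.24 0 0 0 0;-1 0.24 0 0 0 0;-0.9 0.2 0 0 0 0;-0.6 0.14 0 0 0 0;-0.3 0.08 0 0 0 0;0 0 0 0 0 0;0 0 0 0 0 0;0 0 0 0 0 0"}}

```text
time_s: 11.83
eef_pos: [0.5984, -0.0998, 0.2356]
eef_rot: [-0.001, 0.693, 0.721, -0.0]
wrist_force: [-0.1, 0.3, -4.3]
opening: 0.084
grasp_force: 58.8
```

Run:
```python
from h import *
c=snap('wrist','w7');togo([.598,.023,.22],1.610)
```

```text
t 11.88 pos [ 0.5985 -0.0996  0.2359] yaw 1.6122 shift [3.062 0.114 0.402] turn [-0.014 -0.011  0.022] q6 -0.4 open 0.085 F [-0.2  0.3 -2.9]
```

View pics/w7.png

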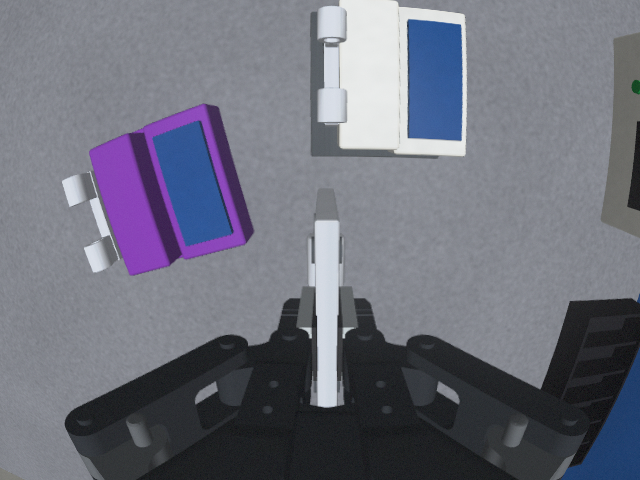

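The wrist view shows the fixed knuckles at columns 318–347: near one at rows 86–123, far one at rows 8–40. The held leaf is edge-on at column ~327.

Run:
```python
from h import *
w=load('w7');g=w['pixels'].min(2)
print('cols at 332',{r:int(g[r,325:339].mean()) for r in range(2,134)})
for r in (14,20,26,92,98,104):print(r,g[r,310:352].tolist())
print(np.array(w['mtx'])[:,2],-np.array(w['R']).T@w['t'])
```

```text
cols at 332 {2: 133, 3: 131, 4: 129, 5: 133, 6: 197, 7: 214, 8: 214, 9: 215, 10: 214, 11: 215, 12: 215, 13: 214, 14: 214, 15: 215, 16: 214, 17: 214, 18: 215, 19: 215, 20: 215, 21: 214, 22: 214, 23: 214, 24: 214, 25: 215, 26: 215, 27: 214, 28: 215, 29: 215, 30: 215, 31: 214, 32: 215, 33: 215, 34: 215, 35: 214, 36: 204, 37: 126, 38: 167, 39: 203, 40: 206, 41: 193, 42: 134, 43: 121, 44: 117, 45: 112, 46: 121, 47: 177, 48: 210, 49: 211, 50: 211, 51: 211, 52: 211, 53: 211, 54: 211, 55: 211, 56: 211, 57: 211, 58: 211, 59: 211, 60: 212, 61: 212, 62: 212, 63: 212, 64: 212, 65: 211, 66: 212, 67: 212, 68: 211, 69: 211, 70: 212, 71: 212, 72: 212, 73: 212, 74: 212, 75: 213, 76: 212, 77: 212, 78: 212, 79: 212, 80: 213, 81: 212, 82: 212, 83: 212, 84: 212, 85: 213, 86: 212, 87: 199, 88: 205, 89: 214, 90: 215, 91: 215, 92: 215, 93: 215, 94: 215, 95: 215, 96: 215, 97: 215, 98: 215, 99: 215, 100: 215, 101: 215, 102: 215, 103: 215, 104: 215, 105: 215, 106: 215, 107: 215, 108: 215, 109: 215, 110: 215, 111: 215, 112: 215, 113: 215, 114: 215, 115: 215, 116: 214, 117: 215, 118: 215, 119: 214, 120: 214, 121
[... 746 characters left out ...]
 [106, 91, 92, 92, 93, 92, 94, 119, 155, 176, 184, 190, 202, 207, 215, 215, 216, 215, 215, 215, 216, 216, 217, 216, 217, 216, 215, 214, 214, 211, 209, 201, 198, 196, 186, 171, 171, 212, 232, 232, 231, 232]
98 [95, 89, 94, 91, 90, 91, 94, 122, 156, 179, 187, 196, 205, 211, 215, 215, 214, 215, 216, 215, 215, 217, 216, 216, 217, 215, 214, 214, 214, 214, 208, 199, 199, 195, 188, 168, 163, 206, 232, 232, 233, 233]
104 [114, 92, 92, 90, 91, 88, 94, 122, 161, 182, 191, 199, 207, 211, 215, 214, 215, 215, 216, 216, 215, 215, 216, 216, 217, 216, 215, 214, 213, 215, 208, 199, 198, 193, 182, 165, 173, 218, 233, 232, 232, 232]
[326.69880666 239.50135714   1.        ] [ 0.59594503 -0.02735419  0.37870383]
```

```bash
cat >> h.py <<'E'
def jamb(w,rows,cf,cn):
    P=[onz(w,c,r,.111,True) for c,r in zip((cf,cf,cn,cn),rows)]
    print('y ends',np.round([p[1] for p in P],4))
    f=onz(w,cf,(rows[0]+rows[1])/2,.1,True);n=onz(w,cn,(rows[2]+rows[3])/2,.1,True)
    m=np.mean([p[:2] for p in P],0);ax=np.mean([f[0],n[0]]);print('axis',f,n,'yaw',np.arctan2(*(f-n)[[1,0]]),'jamb hole',ax,m[1]);
E
python3 - <<'E'
from h import *
w=load('w7')
jamb(w,(5.7,36.4,87.4,121.4),331.6,331.6)
# held leaf: top edge of the plate and where the knuckle end is
g=w['pixels'].min(2)
for r in(200,210,230,260,300,340,380):print(r,g[r,305:350].tolist())
o=ctrl.get_obs();print(proj(w,np.array(o['eef_pos'])+[-.0018,.045,.029],True),proj(w,np.array(o['eef_pos'])+[0,0,.029],True),proj(w,np.array(o['eef_pos'])+[0,.015,-.061+.011],True))
E
```

```text
y ends [ 0.069   0.0447  0.0065 -0.0182]
axis [0.59555064 0.06012303 0.1       ] [ 0.59821    -0.00499162  0.1       ] yaw 1.6116147761633877 jamb hole 0.5968803172800772 0.025499415249054205
200 [134, 134, 135, 132, 132, 132, 131, 132, 133, 132, 136, 128, 115, 120, 118, 120, 117, 120, 118, 117, 117, 118, 120, 118, 120, 119, 121, 117, 118, 114, 118, 129, 135, 133, 136, 135, 136, 136, 133, 132, 131, 129, 130, 131, 134]
210 [133, 134, 135, 137, 137, 138, 135, 135, 133, 133, 124, 116, 115, 118, 118, 120, 118, 118, 119, 119, 120, 118, 119, 118, 120, 119, 118, 117, 118, 116, 117, 115, 125, 132, 135, 135, 137, 137, 134, 130, 127, 129, 128, 134, 136]
230 [133, 133, 134, 132, 130, 133, 130, 129, 116, 137, 203, 211, 214, 213, 214, 213, 213, 213, 212, 212, 212, 212, 210, 208, 206, 207, 205, 208, 210, 209, 209, 206, 204, 187, 154, 137, 137, 133, 135, 131, 133, 131, 134, 133, 136]
260 [134, 134, 130, 160, 177, 187, 141, 88, 86, 116, 177, 210, 211, 213, 212, 213, 213, 214, 212, 212, 213, 208, 209, 206, 207, 203, 202, 206, 207, 205, 206, 202, 199, 162, 105, 86, 102, 150, 136, 121, 131, 134, 133, 135, 134]
300 [95, 94, 95, 95, 95, 94, 96, 91, 74, 49, 92, 212, 211, 209, 209, 211, 213, 213, 211, 210, 209, 209, 209, 205, 205, 204, 208, 206, 206, 207, 207, 203, 202, 141, 45, 62, 85, 94, 96, 93, 96, 96, 96, 96, 93]
340 [34, 30, 32, 36, 34, 35, 44, 62, 62, 61, 60, 44, 180, 208, 211, 211, 212, 212, 212, 209, 209, 208, 207, 206, 203, 205, 206, 205, 203, 205, 205, 199, 96, 59, 62, 66, 62, 54, 38, 38, 39, 36, 36, 35, 34]
380 [39, 50, 43, 43, 39, 32, 66, 122, 85, 60, 60, 72, 158, 205, 209, 210, 212, 211, 213, 211, 210, 210, 207, 208, 205, 207, 207, 205, 203, 203, 200, 187, 71, 58, 61, 64, 120, 91, 54, 42, 42, 44, 48, 41, 33]
[326.19764862 221.35448154] [326.09939028 344.34506372] [327.66607291 241.36826416]
```

Knuckle lengths and gap come out at 24.3, 38.2 and 24.7 mm against the given 25, 38 and 25. The jamb hole is at (0.5969, 0.0255) with axis yaw 1.612, which equals the tool yaw. Moving over it.

Request:
{"name": "carry_out", "arguments": {"plan": "0.4 0.01 0 0 0 0;0.7 0.02 0 0 0 0;0.8 0.02 0.2 0 0 0;0.7 0.02 0.3 0 0 0;0.4 0.01 0.3 0 0 0;0.13 0.008 0.2 0 0 0;0 0 0 0 0 0;0 0 0 0 0 0"}}

```text
time_s: 12.55
eef_pos: [0.5972, 0.0246, 0.1965]
eef_rot: [-0.0, 0.692, 0.722, -0.0]
wrist_force: [0.3, -1.6, -3.7]
opening: 0.085
grasp_force: 58.5
```

Run:
```python
from h import *
w=snap('wrist','w8');a=snap('scene','s8');d=snap('side','d8');togo([.5969,.0255,.161],1.6116)
def cr(i,x,y,w=100,h=75): return cv2.resize(i[y:y+h,x:x+w],(400,300),interpolation=cv2.INTER_CUBIC)
o=ctrl.get_obs();H=np.array(o['eef_pos'])-[0,0,.061];J=np.array([.5969,.0255,.1]);ay=np.array([-.0407,.9992,0])
for n,c in(('scene',a),('side',d)):
  for nm,X in(('leaf',H),('jamb',J)):
    print(n,nm,[np.round(proj(c,X+ay*k),1).tolist() for k in(-.044,-.019,-.015,0,.015,.019,.044)])
m=np.vstack([np.hstack([cr(a['pixels'],305,190),cr(d['pixels'],260,190)])]);m=cv2.resize(m,(800,300))
x=w['pixels'][60:300,227:427];x=cv2.resize(x,(250,300));z=np.zeros((600,800,3),'uint8');z[:300]=m;z[300:,:250]=x
z[300:,250:]=cv2.resize(d['pixels'][215:270,270:340],(550,300),interpolation=cv2.INTER_CUBIC)
cv2.imwrite('pics/m4.png',z[:,:,::-1])
```

```text
t 12.7 pos [0.5983 0.023  0.1978] yaw 1.6099 shift [ 0.064 -0.034  0.92 ] turn [ 0.017  0.007 -0.017] q6 -0.2 open 0.085 F [-0.4  0.3 -4.2]
scene leaf [[339.9, 237.0], [345.4, 231.5], [346.3, 230.6], [349.5, 227.4], [352.7, 224.2], [353.6, 223.3], [358.8, 218.1]]
scene jamb [[339.6, 246.8], [345.0, 241.3], [345.8, 240.4], [349.0, 237.2], [352.2, 234.0], [353.0, 233.1], [358.2, 227.9]]
side leaf [[322.7, 217.9], [317.1, 220.5], [316.2, 220.9], [312.8, 222.5], [309.3, 224.1], [308.4, 224.6], [302.6, 227.3]]
side jamb [[322.2, 228.8], [316.7, 231.5], [315.8, 232.0], [312.4, 233.6], [309.0, 235.3], [308.1, 235.7], [302.3, 238.5]]
```

View pics/m4.png

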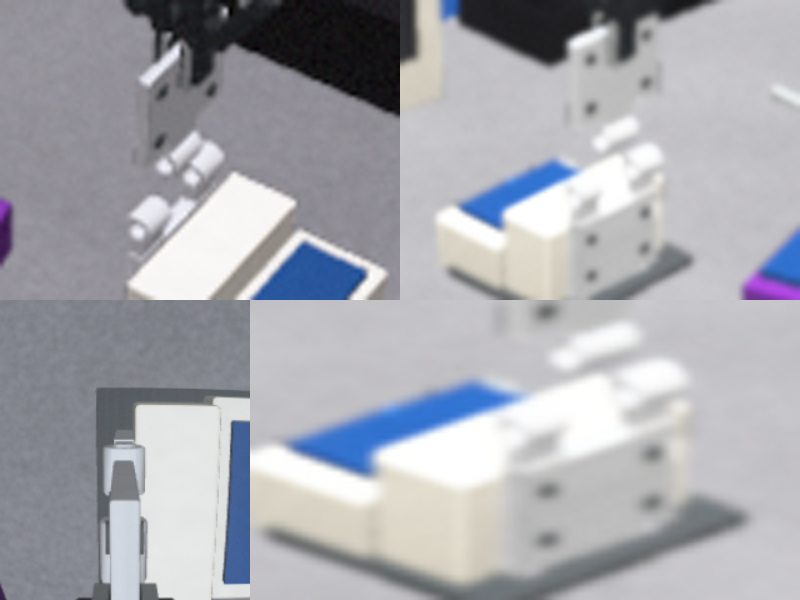

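The leaf hangs above the gap. The fixed knuckles project within a pixel of where I predicted, and the loose knuckle in crop 1 at (182,153) is about 1 px off. Averaging readings before lowering.

```bash
cat >> h.py <<'E'
def avg(n=8):
    P=[];T=[]
    for _ in range(n):
        c=ctrl.camera('wrist');P.append(ctrl.get_obs()['eef_pos']);T.append(-np.array(c['R']).T@c['t'])
    P=np.array(P);print('avg',P.mean(0).round(4),'sd',P.std(0).round(4),'cam',np.mean(T,0).round(4),np.std(T,0).round(4));return P.mean(0)
def frontrow(c):
    g=c['pixels'].min(2)
    # front top corner of held plate
    for v in range(200,300):
        if g[v,322:332].mean()>185: return v
E
python3 - <<'E'
from h import *
avg();w=load('w8');g=w['pixels'].min(2)
print('plate front row w7,w8',frontrow(load('w7')),frontrow(w))
print([ (r,int(g[r,322:332].mean())) for r in range(160,235,2)])
for r in(180,190,200,250):print(r,g[r,300:355].tolist())
# predicted fixed far knuckle
print([proj(w,[.5969-.0407*k,.0255+k,.111],True).round(1).tolist() for k in(.019,.044)])
E
```

```text
avg [0.5979 0.0233 0.1973] sd [0.0002 0.0003 0.0003] cam [0.5953 0.0959 0.3404] [0.0001 0.0002 0.0003]
plate front row w7,w8 221 221
[(160, 89), (162, 89), (164, 114), (166, 116), (168, 117), (170, 113), (172, 205), (174, 119), (176, 193), (178, 166), (180, 212), (182, 211), (184, 212), (186, 213), (188, 157), (190, 120), (192, 119), (194, 119), (196, 120), (198, 119), (200, 120), (202, 121), (204, 120), (206, 119), (208, 119), (210, 120), (212, 121), (214, 121), (216, 121), (218, 121), (220, 172), (222, 207), (224, 207), (226, 207), (228, 207), (230, 207), (232, 207), (234, 208)]
180 [131, 131, 132, 124, 106, 88, 89, 89, 86, 114, 146, 163, 173, 182, 190, 196, 206, 210, 211, 211, 212, 212, 214, 210, 213, 212, 213, 214, 212, 212, 210, 211, 212, 211, 209, 204, 198, 196, 194, 188, 183, 169, 157, 207, 228, 230, 228, 229, 229, 227, 228, 226, 226, 227, 227]
190 [132, 132, 132, 126, 104, 86, 89, 88, 87, 112, 147, 168, 181, 186, 192, 202, 208, 184, 137, 118, 119, 120, 120, 121, 117, 121, 120, 120, 119, 122, 121, 121, 120, 130, 210, 205, 200, 197, 193, 184, 177, 164, 147, 204, 227, 227, 229, 229, 229, 229, 229, 229, 229, 230, 229]
200 [132, 129, 132, 132, 121, 85, 90, 89, 90, 108, 146, 172, 184, 191, 197, 199, 180, 126, 119, 121, 119, 119, 120, 121, 117, 119, 119, 117, 119, 122, 122, 124, 121, 121, 116, 150, 187, 196, 190, 182, 172, 157, 139, 199, 227, 228, 229, 229, 229, 229, 229, 229, 229, 228, 229]
250 [134, 136, 138, 136, 127, 104, 100, 132, 160, 173, 183, 138, 91, 92, 122, 184, 207, 210, 207, 210, 208, 208, 210, 208, 208, 208, 208, 209, 205, 205, 205, 204, 203, 206, 205, 205, 205, 197, 166, 116, 97, 104, 135, 145, 170, 218, 228, 229, 229, 228, 229, 229, 229, 229, 230]
[[325.9, 217.7], [325.9, 178.3]]
```

Request:
{"name": "carry_out", "arguments": {"plan": "0.056 -0.022 0 0 0 0;0 0 0 0 0 0;0 0 0.1 0 0 0;0 0 0.1 0 0 0;0 0 0.1 0 0 0;0 0 0.1 0 0 0;0 0 0.1 0 0 0;0 0 0 0 0 0"}}

```text
time_s: 13.77
eef_pos: [0.5959, 0.0263, 0.1753]
eef_rot: [-0.001, 0.693, 0.721, -0.001]
wrist_force: [-0.5, -0.5, -3.3]
opening: 0.078
grasp_force: 58.7
```

Run:
```python
from h import *
avg(4);togo([.5969,.0255,.161],1.6116)
```

```text
avg [0.5965 0.0262 0.1765] sd [0.0002 0.     0.0004] cam [0.5938 0.0989 0.3191] [0.0002 0.     0.0005]
t 13.97 pos [0.5968 0.0262 0.1769] yaw 1.6108 shift [-0.017  0.001  0.398] turn [ 0.003  0.    -0.008] q6 -0.19 open 0.086 F [ 0.2  0.8 -3.1]
```

Free of contact. Next the remaining 15.5 mm.

Request:
{"name": "carry_out", "arguments": {"plan": "-0.015 0.005 0.08 0 0 0;0 0 0.08 0 0 0;0 0 0.08 0 0 0;0 0 0.06 0 0 0;0 0 0.05 0 0 0;0 0 0.04 0 0 0;0 0 0 0 0 0;0 0 0 0 0 0"}}

```text
time_s: 14.63
eef_pos: [0.5968, 0.0257, 0.161]
eef_rot: [-0.0, 0.693, 0.721, -0.0]
wrist_force: [0.1, 0.1, -3.2]
opening: 0.085
grasp_force: 58.7
```

Run:
```python
from h import *
w=snap('wrist','w9');a=snap('scene','s9');d=snap('side','d9');avg(6);togo([.5969,.0255,.161],1.6116)
z=np.zeros((600,800,3),'uint8')
z[:300,:400]=cv2.resize(a['pixels'][218:263,320:380],(400,300),interpolation=cv2.INTER_CUBIC)
z[:300,400:]=cv2.resize(d['pixels'][210:255,285:345],(400,300),interpolation=cv2.INTER_CUBIC)
z[300:,:400]=cv2.resize(w['pixels'][100:310,187:467],(400,300))
z[300:,400:]=cv2.resize(a['pixels'][285:345,197:277],(400,300),interpolation=cv2.INTER_CUBIC)
cv2.imwrite('pics/m5.png',z[:,:,::-1])
J=np.array([.5969,.0255,.1]);ay=np.array([-.0407,.9992,0])
print('scene crop',[((proj(a,J+ay*k)-[320,218])*400/60).round().tolist() for k in(-.044,-.019,-.015,.015,.019,.044)])
print('side crop',[((proj(d,J+ay*k)-[285,210])*400/60+[400,0]).round().tolist() for k in(-.044,-.019,-.015,.015,.019,.044)])
```

```text
avg [0.597  0.0256 0.1613] sd [0.     0.     0.0001] cam [0.5943 0.0983 0.3044] [0. 0. 0.]
t 15.08 pos [0.5969 0.0256 0.1612] yaw 1.6109 shift [-0.003 -0.     0.006] turn [ 0.001  0.    -0.007] q6 -0.2 open 0.083 F [-0.7 -0.1 -4.1]
scene crop [[131.0, 192.0], [167.0, 155.0], [172.0, 150.0], [214.0, 107.0], [220.0, 101.0], [254.0, 66.0]]
side crop [[648.0, 126.0], [611.0, 144.0], [605.0, 146.0], [560.0, 169.0], [554.0, 172.0], [515.0, 190.0]]
```

View pics/m5.png

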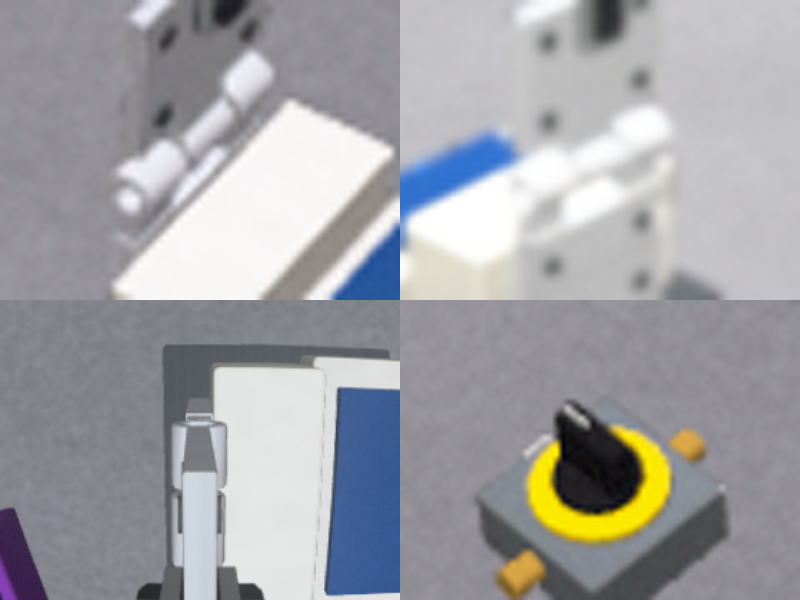

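The loose knuckle sits in line between the fixed ones in both views: scene crop lower edge at (232,121) on the line through the fixed ones. The knob is still at its stop. One numeric check of the alignment follows.

Run:
```python
from h import *
J=np.array([.5969,.0255,.1]);ay=np.array([-.0407,.9992,0])
for n in('s9','d9'):
    c=load(n);g=cv2.cvtColor(c['pixels'],cv2.COLOR_RGB2GRAY).astype('float32')
    d=proj(c,J+ay*.03)-proj(c,J-ay*.03);d/=np.linalg.norm(d);nn=np.array([-d[1],d[0]]);nn*=np.sign(nn[1])
    s=np.arange(-6,6.1,.5)
    for k0 in(-.0315,0,.0315):
        acc=0
        for k in np.linspace(k0-.007,k0+.007,9):
            p=proj(c,J+ay*k)+s[:,None]*nn;acc=acc+cv2.remap(g,p[:,0].astype('float32'),p[:,1].astype('float32'),cv2.INTER_LINEAR).ravel()/9
        print(n,k0,acc.round().astype(int).tolist())
```

```text
s9 -0.0315 [141, 141, 145, 156, 175, 195, 211, 225, 232, 232, 230, 229, 226, 221, 216, 207, 192, 175, 158, 151, 157, 176, 194, 194, 175]
s9 0 [104, 97, 97, 105, 115, 123, 127, 129, 132, 146, 173, 201, 218, 221, 213, 201, 186, 169, 158, 164, 182, 196, 199, 191, 172]
s9 0.0315 [124, 124, 124, 125, 129, 141, 164, 191, 211, 222, 227, 227, 223, 219, 212, 202, 188, 171, 151, 137, 134, 139, 144, 148, 156]
d9 -0.0315 [187, 188, 191, 199, 211, 225, 237, 244, 248, 249, 249, 249, 248, 245, 241, 233, 222, 209, 197, 190, 189, 192, 198, 204, 211]
d9 0 [183, 186, 189, 190, 193, 196, 203, 214, 228, 239, 246, 248, 248, 246, 241, 233, 225, 221, 224, 234, 244, 249, 251, 253, 253]
d9 0.0315 [175, 178, 187, 204, 224, 240, 248, 251, 251, 251, 249, 249, 248, 246, 242, 235, 225, 212, 199, 191, 189, 191, 197, 204, 213]
```

The lower edges match within about 0.1 px in both views. Handing in.

```bash
python3 -c "
from bench import ctrl
print(ctrl.hand_in())"
```

```text
the job is handed in; nothing more can be done
None
```

The job is handed in: the regulator knob is at its anticlockwise stop, and the gripper is holding the single-knuckle leaf still between the fixed knuckles, holes lined up to within about 0.2 mm by both camera views and no contact force on the leaf.

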